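# Clear the lid, free the catch, hold the case open

## Task

The green modelling tool lies across the lid of the blue parts case: clear it away by pressing it down past the sprung black jaw of the orange clip until it sits fully home, about centred, and let go of it. Then, before moving the red catch slide, tug the lid's steel bar handle upwards to learn whether a hidden catch holds the lid; if it does, free it by pushing the red slide fully away from the handle. Finish holding the lid by that bar handle about 45 degrees open (it falls shut when let go), without disturbing the bottles, the jar or the figurine.

Things in the scene. Friction and masses are not known exactly. Their poses are not given: they have to be found in the camera images.
- case: blue open-topped parts case fixed to the bench, 170 (x) x 200 (y) x 75 high, with a white lid, its top 83 mm above the bench. Origin: centre of its underside; x points from the handle side to the hinge side, z up. On its -y flank a grey catch housing, x -70 to +60, y -147 to -103, top 85 mm above the bench, carries the red slide.
- lid_hinge (a joint): hinge of the white lid (0.25 to 0.5 kg), rad: 0 shut, grows as the handle edge lifts, stop at 1.2. Hinge line along the case's y at case x = +85 mm, 75 mm above the bench. Free, it lifts with under 5 N and falls shut when let go. If the catch hidden inside holds it, it lifts only about 0.03 rad (6 mm at the handle) and stops hard.
- lid: the white lid with its bar handle, 170 x 200 x 8 mm; origin in the middle of its hinge line, 75 mm above the bench; shut, its axes are the case's (the lid lies towards -x); they turn with it.
- pull (a point): steel bar handle fixed to the lid: round, 10 mm diameter, 100 mm long along the lid's y, carried by thin arms at its two ends, standing 48 mm out in front of the lid's front edge (218 mm from the hinge line). This point: middle of the bar, 79 mm above the bench when shut; its axes turn with the lid. Nothing lies under the bar but the bench.
- slide (a joint): red catch slide on top of the grey housing, in m: 0 to 0.030, starts below 0.003; grows as it is pushed along the case's +x, away from the handle. Moves with about 2 N plus up to 1 N, stays where it is left. Pushed past 0.025 it has cleared the hidden catch, which then stays clear.
- slide_top (a point): centre of the top of the red slide's upright thumb piece, 12 (x) x 22 (y) x 30 mm high; this point is 115 mm above the bench, 30 mm above the housing's top. Moves with the slide.
- tool: green double-ended modelling tool with aluminium ends: a round rod 12 mm diameter, 160 mm long, with a thin steel ball tip at each end (196 mm over all, 50 g). Origin: middle of the rod, on its axis; its y runs along the rod. It starts along the case's y in two notched black rubber rests (at 55 mm either side of the lid's middle), its axis 22 mm above the lid's top.
- clip: fixed fork clip: wooden base 75 (x) x 160 (y) x 12 mm high, two orange forks 14 mm thick at y = -50 and +50, open between them. Each has a fixed wall on +x and the black sprung jaw on -x, both flared at the top (mouth 30 mm wide, 75 mm above the bench). The tool goes in level from above, along the clip's y, either way round. Origin: centre of its underside; z up.
- clip_seat (a point): where the middle of the tool's axis lies when fully home in the clip: 46 mm above the bench, over the clip's origin; axes as the clip's.
- jaw (a joint): hinge of the black jaw (both forks' jaws move as one), in rad: 0 closed; grows as the jaw is pushed away to the clip's -x, about 0.05 as the tool passes its nose (58 mm above the bench). Sprung closed: pressing the tool past it takes roughly 5 to 15 N downward.
- glue: small blue glue bottle, 32 diameter x 75 high, standing; origin: centre of its underside. Leave it alone.
- solvent: white bottle, 68 diameter x 170 high, standing; origin: centre of its underside. Leave it alone.
- jar: clear jar with red cap, 60 diameter x 60 high; origin: centre of its underside. Leave it alone.
- horse: white horse figurine on wire legs in a drilled dark wooden block 90 (x) x 160 (y) x 30 mm, 130 mm high in all; origin: centre of its underside. Leave it alone.
There are look-alikes about, which are no part of the job. Of the things that look like the clip, take the one that is nearest to the robot's base at the start.

How it is judged:
By the outcome, as a careful person would: the job done as asked, in the order asked, and still so for the second after the job is handed in, while the arm keeps its last pose, push and grip.
It also fails if it takes over 64 s, if anything falls off the work surface, if the arm or the gripper's body presses on something with over 40 N, if the wrist force passes 120 N, or if a joint passes its speed limit or range.

## Robot

A 6-joint arm with a two-finger parallel gripper is mounted at the origin on the work surface. World frame = base frame: x ahead of the robot, y to its left, z up, the work surface at z = 0. Lengths are in m, angles in rad, forces in N, time in s.
With the tool pointing down it reaches from about 0.35 to 0.725 m from the base axis. Payload 4.3 kg.
Tool frame: the origin (TCP) lies midway between the tips of the shut fingers; the grasp point (between the pads) lies 19 mm behind it; z points along the fingers, y is the line along which they close (so a half turn about z gives the same grasp; the last joint's range is limited). The gripper opens to 85 mm and grips with 20 to 120 N. Pads are 22 mm wide; open, the fingers measure 114 mm over their backs; the gripper's body (76 mm by 85 mm) begins 54 mm behind the grasp point. The pads swing forward as they close: fully open they stand 13 mm farther back than shut.
Start: joints at [-1.307, 0.377, 0.081, 1.274, 0, 1.46], TCP at [0.21, -0.535, 0.231] pointing down, gripper open.
Joint ranges: [-2.72, 2.72], [-0.84, 1.66], [-1.02, 1.22], [-1.77, 2.12], [-1.37, 1.28], [-3.14, 3.14]. Speed limits (rad/s): [2.57, 2.57, 3.14, 3.14, 3.14, 3.14].

## Interface

Orientations are given as a unit quaternion [w, x, y, z].
In Python, from cell import state, cams, ctrl gives the robot as it stands.
- The arm moves only by the tool apply_moves, never from a script. Its arguments are lists of equal length, an entry for each row: "twist": the turn, a rotation vector about the tool's x, y, z normalised to -1 to 1, where 1 is 360 degrees, a list of three; "translation": the shift along the tool's x, y, z normalised to -1 to 1, where 1 is 0.75 m, a list of three; "jaw": the opening, from -1 (shut) to 1 (fully open). In form: {"twist": [[rx, ry, rz], ...], "translation": [[x, y, z], ...], "jaw": [jaw, ...]}. A call has 1 to 12 rows; each row shifts and turns the commanded pose from where the row before left it, along the tool's axes as they then stand; what a row does not reach is not made up. A row lasts 1/12 s, in which the tool goes at most 41.7 mm and 7.16 degrees, less where a joint would pass 70% of its speed; a pose out of reach is approached as far as the arm can. A call with a number of a shift or a turn outside -1 to 1 is refused whole. A call with a gripper value outside its range is refused whole. The fingers move at their own pace and stop on an object; the grip force is fixed at half the most. Time passes only in rows, so rows that do not move let the fingers close. It gives the time, the measured TCP pose, the force, the opening and the grip force at its end, in the units of the state.
- state(): the state, without advancing time (a new reading comes with each control period).
- cams.camera(name): name is "side" or "top"; returns a dict with "image" (480x640x3 uint8, red, green, blue), "camera_matrix" (3x3 intrinsics, pixels), "eye" and "rotation" of the camera in the world. Camera axes: x right, y down, z forward; pixel columns grow to the right and rows downward; lengths in m; the calibration is good to about 2 mm. A picture is of the moment at which its call begins. There is no depth.
- ctrl.job_done(): hands the job in; it is judged then, once.
The state is a dict: "clock": time; "q": joint angles; "dq": joint speeds; "joint_efforts": joint torques, N m; "tool_pos": TCP position; "tool_rot": TCP orientation; "contact_force": force on the tool from outside, world axes, zero at the start; "wrist_torque": the same for the moment, N m; "finger_gap": opening from 0.0 (shut) to 1.0 (fully open); "grasp_force": force on a finger pad.
Only numpy, scipy, OpenCV 4.12 (cv2) and the standard library are available. Lean on these libraries where they do the work, as an engineer would, in place of code of your own. Each camera call takes 0.05 s, during which the arm holds its last target. There are 200 camera calls.

## Working session

There is one attempt and no reset: what is moved stays moved. The work goes in short steps, Python scripts to look and compute and a tool call to move; the robot and the scene stay as the last step left them, time stands still between calls to the robot, and variables do not carry over. Pictures are saved under pics/ and viewed, at most 10 in all, crops included, and the job is handed in when it is done.

Besides the shell and the picture viewer there is one more tool, called after ">>>" in YAML: its name, and indented under it one key for each argument. apply_moves: Moves the arm, as the interface text tells. Its arguments: {"type":"object","properties":{"twist":{"type":"array","items":{"type":"array","items":{"type":"number"}}},"translation":{"type":"array","items":{"type":"array","items":{"type":"number"}}},"jaw":{"type":"array","items":{"type":"number"}}},"required":["twist","translation","jaw"]}

```bash
mkdir -p pics; ls; python3 - <<'E'
from cell import state,cams,ctrl
import cv2
print(state())
for n in("side","top"):
    c=cams.camera(n); cv2.imwrite(f"pics/{n}0.png",c["image"][:,:,::-1]); print(n,c["camera_matrix"],c["eye"],c["rotation"])
E
```

```text
pics
{'clock': 0.0, 'q': array([-1.30729398e+00,  3.78060269e-01,  7.95841287e-02,  1.27441347e+00,
       -8.86178397e-06,  1.46050290e+00]), 'dq': array([-1.63765870e-03,  1.92450191e-03,  1.52379860e-03,  6.71423809e-04,
        3.57090174e-04,  5.86477646e-06]), 'joint_efforts': array([-2.26405464e-04, -4.63608062e+01,  2.69873321e+01,  2.07924354e-02,
       -5.01041018e-05, -1.29368047e-05]), 'tool_pos': array([ 0.20978976, -0.5346288 ,  0.23034632]), 'tool_rot': array([-1.04323249e-03,  9.82584832e-01,  1.85811607e-01, -8.45168713e-05]), 'contact_force': array([ 0.01644589, -0.10985081, -0.30192719]), 'wrist_torque': array([ 0.05291907,  0.01208251, -0.01391409]), 'grasp_force': 0.0, 'finger_gap': 1.0029665061860145}
side [[612.25956936   0.         327.67020024]
 [  0.         612.25956936 244.76723319]
 [  0.           0.           1.        ]] [-0.07499587  0.69251094  0.91202776] [ 0.15301847 -0.2844152   0.84826243 -0.41969536]
top [[438.99353069   0.         314.16572986]
 [  0.         438.99353069 231.46814545]
 [  0.           0.           1.        ]] [ 0.4903862  -0.13817261  1.19620228] [-0.02422252  0.71250541 -0.6996493   0.04733031]
```

View pics/side0.png

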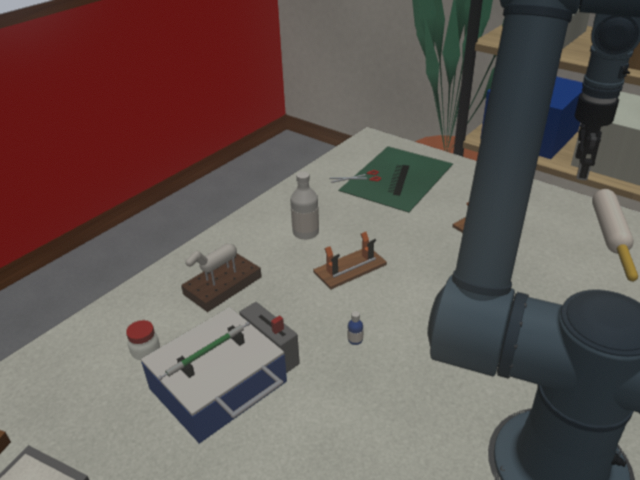

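View pics/top0.png

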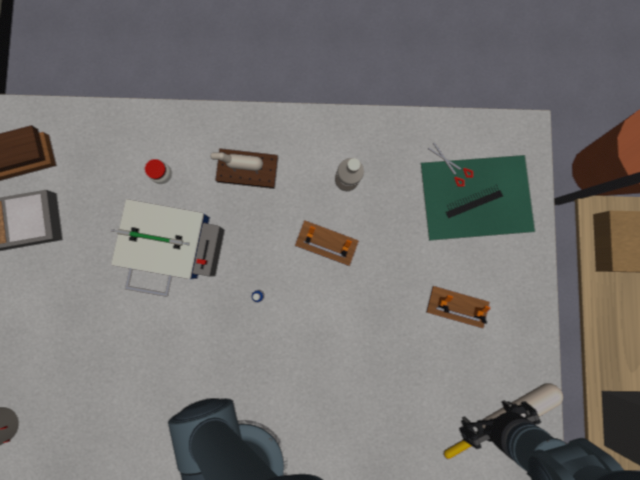

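The side view shows the case (215,370), clip (350,262) and robot. The top view shows the lid centred near (158,240), the green tool running (115,231) to (188,244), the slide at (202,262) and the handle at (148,293). One clip is at (327,243), the other at (458,307).

```bash
cat >h.py <<'E'
from cell import state,cams,ctrl
import cv2,numpy as np
from scipy.spatial.transform import Rotation as R
def rot(q): return R.from_quat(np.roll(q,-1))
def cam(n): return cams.camera(n)
def ray(c,uv):
    d=np.linalg.inv(c["camera_matrix"])@[uv[0],uv[1],1]
    return np.array(c["eye"]),rot(c["rotation"]).as_matrix()@d
def on(c,uv,z):
    e,d=ray(c,uv); return e+d*(z-e[2])/d[2]
def proj(c,p):
    v=c["camera_matrix"]@rot(c["rotation"]).as_matrix().T@(np.array(p)-c["eye"]); return v[:2]/v[2]
def tri(c1,u1,c2,u2):
    (e1,d1),(e2,d2)=ray(c1,u1),ray(c2,u2)
    s=np.linalg.lstsq(np.c_[d1,-d2],e2-e1,rcond=None)[0]
    a,b=e1+s[0]*d1,e2+s[1]*d2; return (a+b)/2,np.linalg.norm(a-b)
def crop(c,x,y,w,h,k,f):
    cv2.imwrite(f,cv2.resize(c["image"][y:y+h,x:x+w,::-1],None,fx=k,fy=k,interpolation=cv2.INTER_CUBIC))
E
python3 - <<'E'
from h import *
np.set_printoptions(precision=4,suppress=True)
t=cam("top");s=cam("side")
print(proj(t,[0,0,0]),proj(s,[0,0,0]))
for c,n in((t,"top"),(s,"side")):
    hsv=cv2.cvtColor(c["image"],cv2.COLOR_RGB2HSV); 
    for nm,lo,hi in(("green",(50,120,40),(75,255,255)),("red",(0,180,80),(4,255,255)),("orange",(6,190,120),(16,255,255)),("wood",(5,90,50),(18,255,255)),("white",(20,5,150),(40,60,255)),("blue",(108,100,30),(125,255,255))):
        m=cv2.inRange(hsv,lo,hi)
        cs=cv2.findContours(m,0,2)[0]
        print(n,nm,[tuple(np.round(np.r_[cv2.minAreaRect(k)[0],cv2.minAreaRect(k)[1],cv2.minAreaRect(k)[2],cv2.contourArea(k)],1)) for k in cs if 12<cv2.contourArea(k)<20000][:8])
crop(t,100,180,270,130,2.95,"pics/t1.png")
crop(s,130,220,270,200,2.95,"pics/s1.png")
E
```

```text
[242.1308 465.6153] [557.838  464.6712]
top green [(np.float64(148.8), np.float64(237.3), np.float64(38.6), np.float64(5.6), np.float64(13.1), np.float64(86.0))]
top red [(np.float64(201.0), np.float64(261.5), np.float64(3.0), np.float64(8.0), np.float64(90.0), np.float64(19.5)), (np.float64(459.0), np.float64(181.0), np.float64(8.0), np.float64(8.0), np.float64(90.0), np.float64(45.0)), (np.float64(468.0), np.float64(172.5), np.float64(7.0), np.float64(8.0), np.float64(90.0), np.float64(42.0)), (np.float64(155.0), np.float64(169.0), np.float64(18.0), np.float64(18.0), np.float64(90.0), np.float64(248.5))]
top orange [(np.float64(482.9), np.float64(310.8), np.float64(5.3), np.float64(12.8), np.float64(54.5), np.float64(30.5)), (np.float64(446.3), np.float64(299.8), np.float64(5.7), np.float64(13.4), np.float64(45.0), np.float64(38.0)), (np.float64(346.6), np.float64(244.8), np.float64(5.8), np.float64(10.9), np.float64(29.7), np.float64(39.0)), (np.float64(310.8), np.float64(231.3), np.float64(5.4), np.float64(10.8), np.float64(18.4), np.float64(38.5))]
top wood [(np.float64(458.3), 
[... 3727 characters left out ...]
.3), np.float64(28.5)), (np.float64(2.5), np.float64(464.0), np.float64(5.0), np.float64(6.0), np.float64(0.0), np.float64(17.5))]
side blue [(np.float64(198.5), np.float64(431.3), np.float64(11.4), np.float64(7.4), np.float64(7.1), np.float64(28.0)), (np.float64(205.4), np.float64(421.7), np.float64(24.3), np.float64(21.2), np.float64(58.0), np.float64(130.0)), (np.float64(355.0), np.float64(326.0), np.float64(8.0), np.float64(12.0), np.float64(90.0), np.float64(74.0)), (np.float64(486.0), np.float64(103.3), np.float64(2.9), np.float64(29.6), np.float64(11.3), np.float64(24.5)), (np.float64(562.9), np.float64(118.9), np.float64(33.2), np.float64(80.6), np.float64(11.6), np.float64(2026.0))]
```

View pics/t1.png

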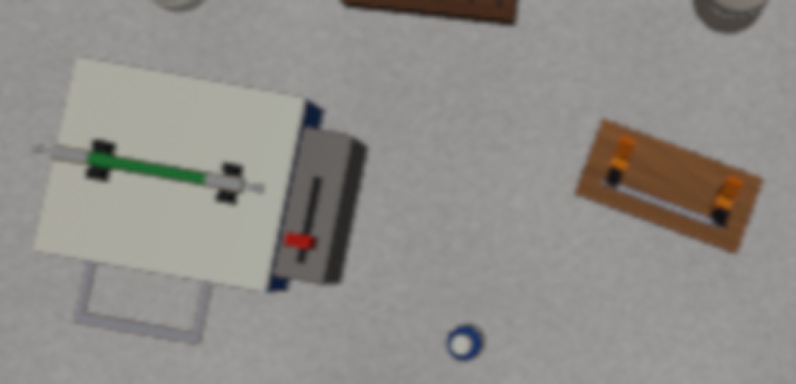

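View pics/s1.png

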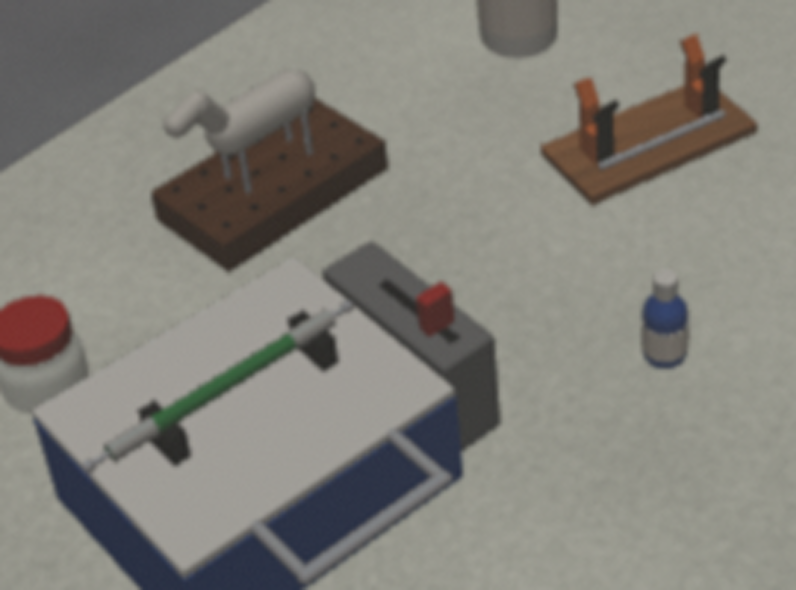

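The top crop (offset 100,180, scale 2.95) has lid corners (78,58), (307,98), (270,291), (35,249). The tool tips are at (38,149) and (260,188), the bar ends at (76,320) and (200,340), and the clip base corners at (604,120), (762,180), (737,252), (577,193). The jaw is on the robot's side. The side crop (offset 130,220) has the tips at (90,466) and (350,304).

```bash
python3 - <<'E'
from h import *
np.set_printoptions(precision=4,suppress=True)
t=cam("top");s=cam("side")
T=lambda x,y:(np.array([x,y])+.5)/2.95+[100,180]-.5
S=lambda x,y:(np.array([x,y])+.5)/2.95+[130,220]-.5
def yaw(v): return np.degrees(np.arctan2(v[1],v[0]))
L=[on(t,T(*p),.083) for p in((78,58),(307,98),(270,291),(35,249))]
print("lid c",np.mean(L,0),"size",np.linalg.norm(L[0]-L[1]),np.linalg.norm(L[1]-L[2]))
print("yaw x",yaw(L[0]-L[3]),yaw(L[1]-L[2]),"yaw y-90",yaw(L[0]-L[1])-90,yaw(L[3]-L[2])-90)
Ls=[on(s,S(*p),.083) for p in((295,258),(455,395),(185,575),(36,412))];print("lid side c",np.mean(Ls,0))
a,b=on(t,T(38,149),.105),on(t,T(260,188),.105);print("tool",(a+b)/2,np.linalg.norm(a-b),yaw(a-b)-90)
a,b=on(s,S(90,466),.105),on(s,S(350,304),.105);print("tool side",(a+b)/2,np.linalg.norm(a-b),yaw(a-b)-90)
print("tool tri",tri(t,T(38,149),s,S(90,466)),tri(t,T(260,188),s,S(350,304)))
a,b=on(t,T(76,320),.079),on(t,T(200,340),.079);print("bar",(a+b)/2,np.linalg.norm(a-b),yaw(a-b)-90)
a,b=on(s,S(305,572),.079),on(s,S(447,477),.079);print("bar side",(a+b)/2,np.linalg.norm(a-b),yaw(a-b)-90)
print("slide",on(t,T(298,240),.115),on(s,S(435,292),.115))
C=[on(t,T(*p),.012) for p in((604,120),(762,180),(737,252),(577,193))]
print("clip",np.mean(C,0),yaw(C[0]-C[1])-90,yaw(C[3]-C[2])-90,yaw(C[0]-C[3]),yaw(C[1]-C[2]),np.linalg.norm(C[0]-C[1]),np.linalg.norm(C[1]-C[2]))
C=[on(s,S(*p),.012) for p in((542,150),(757,125),(595,203))];print("clip side pts",C,"mid",(C[0]+C[1])/2)
for n,c,p,z in(("glue",t,(463,343),.07),("jar",t,(162,-32),.06),("sol",t,(738,-40),.17)): print(n,on(c,T(*p),z))
q=state();print(rot(q["tool_rot"]).as_matrix())
E
```

```text
lid c [0.5785 0.2185 0.083 ] size 0.19878317144778526 0.16739067416732858
yaw x -9.06274456916612 -8.319049365727162 yaw y-90 -8.818607893669864 -9.178088588480094
lid side c [0.5753 0.2212 0.083 ]
tool [0.5803 0.2312 0.105 ] 0.18735297766913026 -8.941935633294051
tool side [0.5804 0.2285 0.105 ] 0.19018986456863066 -8.77505329430359
tool tri (array([0.5945, 0.3231, 0.1059]), np.float64(0.0007379852126344688)) (array([0.5646, 0.1371, 0.108 ]), np.float64(0.002364080025543934))
bar [0.4454 0.2419 0.079 ] 0.10551643026037143 -8.25737900885973
bar side [0.4481 0.2387 0.079 ] 0.1016193738858733 -10.797800645070396
slide [0.5226 0.103  0.115 ] [0.5219 0.1014 0.115 ]
clip [ 0.581  -0.2107  0.012 ] -19.76843594279748 -19.20003289904696 -19.063628318238763 -18.71612487142081 0.1556388198171763 0.07023574215829789
clip side pts [array([ 0.6375, -0.1455,  0.012 ]), array([ 0.5187, -0.2713,  0.012 ]), array([ 0.5655, -0.1199,  0.012 ])] mid [ 0.5781 -0.2084  0.012 ]
glue [ 0.4383 -0.0311  0.07  ]
jar [0.7621 0.2447 0.06  ]
sol [ 0.7539 -0.2537  0.17  ]
[[ 0.9309  0.3652 -0.0002]
 [ 0.3652 -0.9309  0.0007]
 [ 0.     -0.0007 -1.    ]]
```

>>> apply_moves:
  twist:
    - [0,0,0]
    - [0,0,0]
    - [0,0,0]
    - [0,0,0]
    - [0,0,0]
    - [0,0,0]
    - [0,0,0]
    - [0,0,0]
    - [0,0,0]
    - [0,0,0]
    - [0,0,0]
    - [0,0,0]
  translation:
    - [0.0347,-0.0321,0]
    - [0.0347,-0.0321,0]
    - [0.0347,-0.0321,0]
    - [0.0347,-0.0321,0]
    - [0.0347,-0.0321,0]
    - [0.0347,-0.0321,0]
    - [0.0347,-0.0321,0]
    - [0.0347,-0.0321,0]
    - [0.0347,-0.0321,0]
    - [0.0347,-0.0321,0]
    - [0.0347,-0.0321,0]
    - [0.0347,-0.0321,0]
  jaw: [1,1,1,1,1,1,1,1,1,1,1,1]

```text
clock: 1.3
tool_pos: [0.3956, -0.1507, 0.2315]
tool_rot: [0.0, 0.983, 0.186, 0.0]
contact_force: [0.0, 0.5, 0.3]
finger_gap: 1.001
grasp_force: 0.0
```

>>> apply_moves:
  twist:
    - [0,0,0]
    - [0,0,0]
    - [0,0,0]
    - [0,0,0]
    - [0,0,0]
    - [0,0,0]
    - [0,0,0]
    - [0,0,0]
    - [0,0,0]
    - [0,0,0]
    - [0,0,0]
    - [0,0,0]
  translation:
    - [0.0347,-0.0321,0]
    - [0.0347,-0.0321,0]
    - [0.0347,-0.0321,0]
    - [0.0347,-0.0321,0]
    - [0.0347,-0.0321,0]
    - [0.0347,-0.0321,0]
    - [0.0347,-0.0321,0]
    - [0.0347,-0.0321,0]
    - [0.0347,-0.0321,0]
    - [0.0347,-0.0321,0]
    - [0.0347,-0.0321,0]
    - [0.0347,-0.0321,0]
  jaw: [1,1,1,1,1,1,1,1,1,1,1,1]

```text
clock: 2.3
tool_pos: [0.5809, 0.2324, 0.2312]
tool_rot: [0.0, 0.983, 0.186, 0.0]
contact_force: [0.9, -0.4, 0.6]
finger_gap: 0.998
grasp_force: 0.0
```

>>> apply_moves:
  twist:
    - [0,0,-0.0184]
    - [0,0,-0.0184]
    - [0,0,-0.0184]
    - [0,0,-0.0184]
    - [0,0,-0.0184]
    - [0,0,-0.0184]
    - [0,0,-0.0184]
    - [0,0,-0.0184]
    - [0,0,-0.0184]
    - [0,0,0]
    - [0,0,0]
    - [0,0,0]
  translation:
    - [0,0,0]
    - [0,0,0]
    - [0,0,0]
    - [0,0,0]
    - [0,0,0]
    - [0,0,0]
    - [0,0,0]
    - [0,0,0]
    - [0,0,0]
    - [0,0,0]
    - [0,0,0]
    - [0,0,0]
  jaw: [1,1,1,1,1,1,1,1,1,1,1,1]

```text
clock: 3.3
tool_pos: [0.5804, 0.2306, 0.2312]
tool_rot: [0.0, 0.761, 0.649, -0.0]
contact_force: [0.4, -0.2, 0.2]
finger_gap: 0.997
grasp_force: 0.0
```

```bash
cat >>h.py <<'E'
def delta(p):
    q=state(); M=rot(q["tool_rot"]).as_matrix()
    print("pos",q["tool_pos"].round(4),"yaw y",np.degrees(np.arctan2(M[1,1],M[0,1])).round(2),"x",np.degrees(np.arctan2(M[1,0],M[0,0])).round(2),"tilt",M[:,2].round(4),"F",q["contact_force"].round(1),"gap",round(q["finger_gap"],3),"grip",q["grasp_force"],"t",round(q["clock"],2),"q",q["q"].round(2))
    print("delta units",(M.T@(np.array(p)-q["tool_pos"])/.75).round(4))
E
python3 - <<'E'
from h import *
delta([.58,.23,.089])
t=cam("top");s=cam("side")
T=lambda x,y:(np.array([x,y])+.5)/2.95+[100,180]-.5
S=lambda x,y:(np.array([x,y])+.5)/2.95+[130,220]-.5
Rz=R.from_euler("z",-19.3,degrees=True).as_matrix()
for a,b in(((617,186),(597,165)),((720,222),(722,113))):
    p,e=tri(t,T(*a),s,S(*b));print("link",Rz.T@(p-[.58,-.21,0]),e)
E
```

```text
pos [0.5804 0.2306 0.2312] yaw y -9.11 x 80.89 tilt [-1.e-04 -1.e-04 -1.e+00] F [ 0.4 -0.2  0.2] gap 0.997 grip 0.0 t 3.3 q [ 0.28  0.48  0.24  1.33 -0.    2.01]
delta units [-0.0009 -0.0004  0.1896]
link [-0.012232    0.05043792  0.01347666] 0.01236692990503396
link [-0.01598144 -0.05603792  0.02008551] 0.005115641439890218
```

>>> apply_moves:
  twist:
    - [0,0,0]
    - [0,0,0]
    - [0,0,0]
    - [0,0,0]
    - [0,0,0]
    - [0,0,0]
    - [0,0,0]
    - [0,0,0]
  translation:
    - [-0.0009,-0.0004,0.031]
    - [0,0,0.031]
    - [0,0,0.031]
    - [0,0,0.031]
    - [0,0,0.031]
    - [0,0,0.02]
    - [0,0,0.0106]
    - [0,0,0]
  jaw: [1,1,1,1,1,1,1,1]

```text
clock: 4.07
tool_pos: [0.5785, 0.2295, 0.0899]
tool_rot: [-0.001, 0.76, 0.649, -0.002]
contact_force: [0.2, 0.3, 0.3]
finger_gap: 0.999
grasp_force: 0.0
```

>>> apply_moves:
  twist:
    - [0,0,0]
    - [0,0,0]
    - [0,0,0]
    - [0,0,0]
    - [0,0,0]
    - [0,0,0]
    - [0,0,0]
    - [0,0,0]
    - [0,0,0]
    - [0,0,0]
    - [0,0,0]
    - [0,0,0]
  translation:
    - [0,0,0]
    - [0,0,0]
    - [0,0,0]
    - [0,0,0]
    - [0,0,0]
    - [0,0,0]
    - [0,0,0]
    - [0,0,0]
    - [0,0,0]
    - [0,0,0]
    - [0,0,0]
    - [0,0,0]
  jaw: [-1,-1,-1,-1,-1,-1,-1,-1,-1,-1,-1,-1]

```text
clock: 5.07
tool_pos: [0.5805, 0.2301, 0.0927]
tool_rot: [0.0, 0.76, 0.65, 0.0]
contact_force: [0.2, -0.6, 5.9]
finger_gap: 0.113
grasp_force: 58.7
```

>>> apply_moves:
  twist:
    - [0,0,0]
    - [0,0,0]
    - [0,0,0]
    - [0,0,0]
    - [0,0,0]
    - [0,0,0]
    - [0,0,0]
    - [0,0,0]
  translation:
    - [0,0,-0.01]
    - [0,0,-0.02]
    - [0,0,-0.02]
    - [0,0,-0.03]
    - [0,0,-0.03]
    - [0,0,-0.03]
    - [0,0,-0.02]
    - [0,0,0]
  jaw: [-1,-1,-1,-1,-1,-1,-1,-1]

```text
clock: 5.73
tool_pos: [0.5817, 0.2305, 0.2158]
tool_rot: [0.001, 0.76, 0.65, 0.003]
contact_force: [0.7, -0.1, -0.4]
finger_gap: 0.113
grasp_force: 58.6
```

```bash
python3 - <<'E'
from h import *
delta([.58,-.21,.212])
s=cam("side");crop(s,130,220,270,200,2.95,"pics/s2.png")
t=cam("top");crop(t,100,180,270,130,2.95,"pics/t2.png")
E
```

```text
pos [0.5817 0.2305 0.2158] yaw y -8.96 x 81.04 tilt [ 0.0055  0.0015 -1.    ] F [ 0.7 -0.1 -0.4] gap 0.113 grip 58.62217605113983 t 5.73 q [ 0.28  0.48  0.2   1.29 -0.    2.  ]
delta units [-0.5806  0.0892  0.0042]
```

View pics/s2.png

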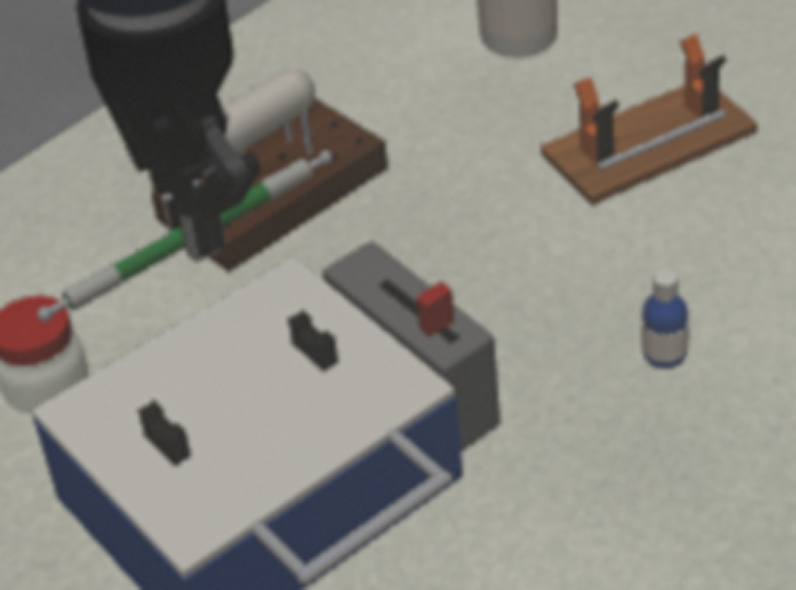

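The tool is held level, with its tips at crop (45,314) and (326,156) and the gripper near its middle.

```bash
python3 - <<'E'
from h import *
s=cam("side");S=lambda x,y:(np.array([x,y])+.5)/2.95+[130,220]-.5
delta([.58,-.21,.212])
q=state();M=rot(q["tool_rot"]).as_matrix()
for z in (.012,.015,.018):
    zz=q["tool_pos"][2]+z
    a,b=on(s,S(45,314),zz),on(s,S(326,156),zz)
    print(np.linalg.norm(a-b),np.degrees(np.arctan2(*(a-b)[1::-1]))-90,M.T@((a+b)/2-q["tool_pos"]))
E
```

```text
pos [0.5795 0.2299 0.2108] yaw y -8.97 x 81.03 tilt [-1.7e-03 -6.0e-04 -1.0e+00] F [ 0.2  0.4 -0. ] gap 0.11 grip 58.62060070037842 t 5.88 q [ 0.28  0.49  0.2   1.28 -0.    2.  ]
delta units [-0.5792  0.0921 -0.0012]
0.19081379062479922 -8.767079265169443 [-0.00231919  0.00751299 -0.01200978]
0.1899832332054623 -8.767079265169428 [-0.00076661  0.00434753 -0.01500616]
0.1891526757861251 -8.767079265169443 [ 0.00078597  0.00118207 -0.01800254]
```

>>> apply_moves:
  twist:
    - [0,0,0]
    - [0,0,0]
    - [0,0,0]
    - [0,0,0]
    - [0,0,0]
    - [0,0,0]
    - [0,0,0]
    - [0,0,0]
    - [0,0,0]
    - [0,0,0]
    - [0,0,0]
    - [0,0,0]
  translation:
    - [-0.0483,0.0077,0]
    - [-0.0483,0.0077,0]
    - [-0.0483,0.0077,0]
    - [-0.0483,0.0077,0]
    - [-0.0483,0.0077,0]
    - [-0.0483,0.0077,0]
    - [-0.0483,0.0077,0]
    - [-0.0483,0.0077,0]
    - [-0.0483,0.0077,0]
    - [-0.0483,0.0077,0]
    - [-0.0483,0.0077,0]
    - [-0.0483,0.0077,0]
  jaw: [-1,-1,-1,-1,-1,-1,-1,-1,-1,-1,-1,-1]

```text
clock: 6.88
tool_pos: [0.5793, -0.2114, 0.2099]
tool_rot: [-0.002, 0.76, 0.65, -0.001]
contact_force: [1.4, -0.2, 0.4]
finger_gap: 0.112
grasp_force: 58.6
```

>>> apply_moves:
  twist:
    - [0,0,0.0143]
    - [0,0,0.0143]
    - [0,0,0]
    - [0,0,0]
    - [0,0,0]
    - [0,0,0]
    - [0,0,0]
    - [0,0,0]
  translation:
    - [0,0,0]
    - [0,0,0]
    - [0,0,0.03]
    - [0,0,0.03]
    - [0,0,0.03]
    - [0,0,0]
    - [0,0,0]
    - [0,0,0]
  jaw: [-1,-1,-1,-1,-1,-1,-1,-1]

```text
clock: 7.55
tool_pos: [0.5805, -0.21, 0.1447]
tool_rot: [-0.0, 0.815, 0.579, -0.0]
contact_force: [0.1, -0.5, 0.2]
finger_gap: 0.112
grasp_force: 58.7
```

```bash
python3 - <<'E'
from h import *
s=cam("side");crop(s,290,190,135,100,5.9,"pics/s3.png")
delta([.58,-.21,.1])
E
```

```text
pos [ 0.5813 -0.2103  0.1456] yaw y -19.26 x 70.74 tilt [ 1.1e-03 -6.0e-04 -1.0e+00] F [-0.3 -0.8 -0.2] gap 0.116 grip 58.67757260799408 t 7.6 q [-0.45  0.5   0.04  1.12 -0.    1.46]
delta units [-0.0001 -0.0018  0.0608]
```

View pics/s3.png

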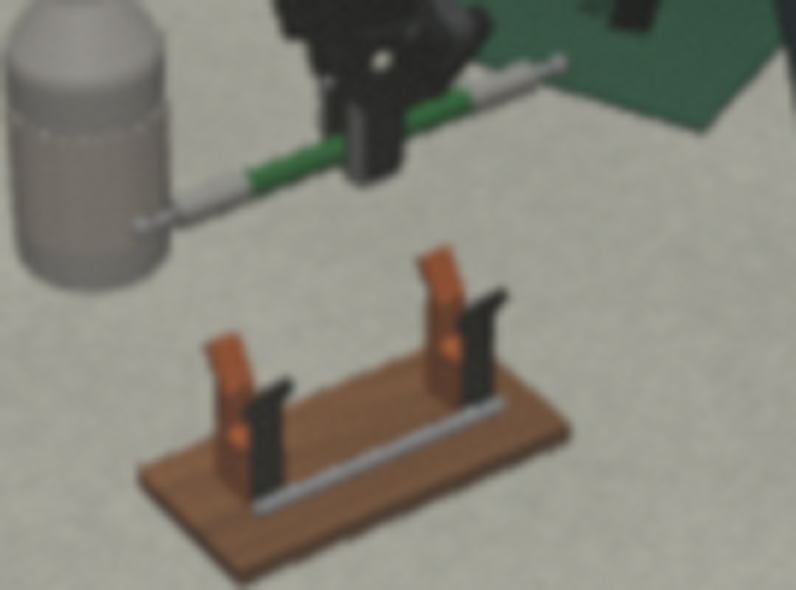

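The tool hangs parallel above the clip. In the 5.9x crop its tips are at (140,224) and (562,63), and the forks stand at (235,420) and (445,330). Lowering it in two stages.

>>> apply_moves:
  twist:
    - [0,0,0]
    - [0,0,0]
    - [0,0,0]
    - [0,0,0]
    - [0,0,0]
    - [0,0,0]
    - [0,0,0]
    - [0,0,0]
    - [0,0,0]
  translation:
    - [0,0,0.0235]
    - [0,0,0.0235]
    - [0,0,0.0235]
    - [0,0,0.0235]
    - [0,0,0.008]
    - [0,0,0.008]
    - [0,0,0.008]
    - [0,0,0]
    - [0,0,0]
  jaw: [-1,-1,-1,-1,-1,-1,-1,-1,-1]

```text
clock: 8.35
tool_pos: [0.5813, -0.2104, 0.0568]
tool_rot: [0.001, 0.815, 0.579, 0.0]
contact_force: [-0.8, -0.2, 1.1]
finger_gap: 0.113
grasp_force: 58.7
```

```bash
python3 - <<'E'
from h import *
s=cam("side");crop(s,290,190,135,100,5.9,"pics/s4.png")
delta([.58,-.21,.031])
E
```

```text
pos [ 0.5814 -0.2105  0.057 ] yaw y -19.26 x 70.74 tilt [ 1.4e-03 -7.0e-04 -1.0e+00] F [ 0.6 -0.   0.1] gap 0.114 grip 58.67742955684662 t 8.4 q [-0.45  0.56 -0.09  0.92 -0.    1.46]
delta units [-0.     -0.0021  0.0347]
```

View pics/s4.png

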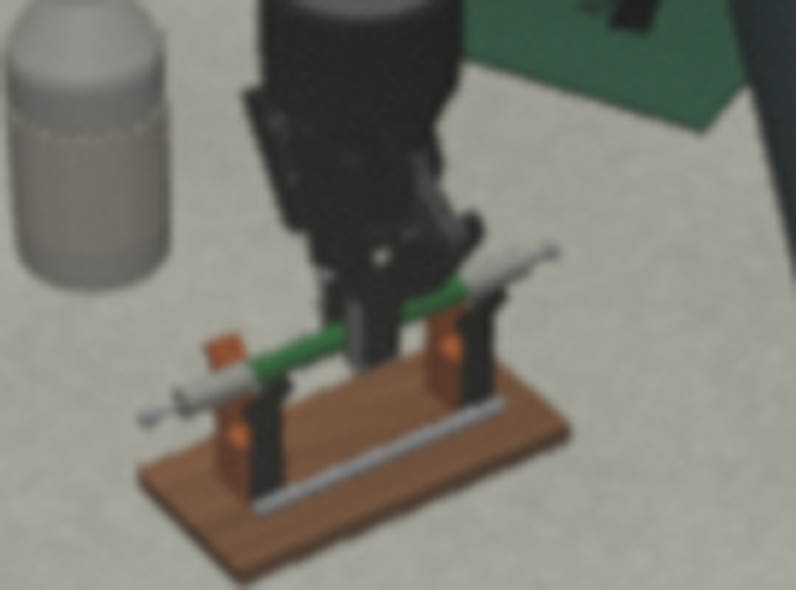

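The tool sits in both mouths with no side force. Pressing down now.

>>> apply_moves:
  twist:
    - [0,0,0]
    - [0,0,0]
    - [0,0,0]
    - [0,0,0]
    - [0,0,0]
    - [0,0,0]
    - [0,0,0]
    - [0,0,0]
    - [0,0,0]
  translation:
    - [0,0,0.004]
    - [0,0,0.004]
    - [0,0,0.004]
    - [0,0,0.004]
    - [0,0,0]
    - [0,0,0]
    - [0,0,0]
    - [0,0,0]
    - [0,0,0]
  jaw: [-1,-1,-1,-1,-1,-1,-1,-1,-1]

```text
clock: 9.15
tool_pos: [0.5808, -0.2103, 0.0441]
tool_rot: [0.0, 0.815, 0.579, -0.0]
contact_force: [2.2, -1.1, -0.7]
finger_gap: 0.11
grasp_force: 58.8
```

>>> apply_moves:
  twist:
    - [0,0,0]
    - [0,0,0]
    - [0,0,0]
    - [0,0,0]
    - [0,0,0]
    - [0,0,0]
    - [0,0,0]
    - [0,0,0]
  translation:
    - [0,0,0.003]
    - [0,0,0.003]
    - [0,0,0.003]
    - [0,0,0.003]
    - [0,0,0]
    - [0,0,0]
    - [0,0,0]
    - [0,0,0]
  jaw: [-1,-1,-1,-1,-1,-1,-1,-1]

```text
clock: 9.82
tool_pos: [0.5806, -0.2101, 0.0351]
tool_rot: [-0.0, 0.815, 0.579, -0.0]
contact_force: [-0.3, 0.1, -0.1]
finger_gap: 0.111
grasp_force: 58.7
```

>>> apply_moves:
  twist:
    - [0,0,0]
    - [0,0,0]
    - [0,0,0]
    - [0,0,0]
    - [0,0,0]
  translation:
    - [0,0,0.003]
    - [0,0,0.003]
    - [0,0,0]
    - [0,0,0]
    - [0,0,0]
  jaw: [-1,-1,-1,-1,-1]

```text
clock: 10.23
tool_pos: [0.5812, -0.2104, 0.0336]
tool_rot: [0.001, 0.815, 0.579, 0.0]
contact_force: [-6.0, 2.3, 18.4]
finger_gap: 0.116
grasp_force: 60.7
```

The downward force rose to 18 N at z 0.0336 after the jaw snapped past, so the tool is on the seat. Releasing and retreating.

>>> apply_moves:
  twist:
    - [0,0,0]
    - [0,0,0]
    - [0,0,0]
    - [0,0,0]
    - [0,0,0]
    - [0,0,0]
    - [0,0,0]
    - [0,0,0]
    - [0,0,0]
    - [0,0,0]
    - [0,0,0]
    - [0,0,0]
  translation:
    - [0,0,0]
    - [0,0,0]
    - [0,0,0]
    - [0,0,0]
    - [0,0,-0.01]
    - [0,0,-0.02]
    - [0,0,-0.04]
    - [0,0,-0.04]
    - [0,0,-0.04]
    - [0,0,-0.04]
    - [0,0,-0.04]
    - [0,0,0]
  jaw: [0,0,0,0,0,0,0,0,0,0,0,0]

```text
clock: 11.23
tool_pos: [0.5839, -0.2117, 0.2106]
tool_rot: [0.005, 0.815, 0.579, 0.003]
contact_force: [1.4, -0.3, 0.2]
finger_gap: 0.502
grasp_force: 0.0
```

```bash
python3 - <<'E'
from h import *
s=cam("side");crop(s,290,190,135,100,5.9,"pics/s5.png")
delta([.4456,.241,.21])
E
```

```text
pos [ 0.5832 -0.2113  0.2076] yaw y -19.26 x 70.74 tilt [ 0.0074 -0.0036 -1.    ] F [-0.5  0.3  0.3] gap 0.499 grip 0.0 t 11.28 q [-0.45  0.47  0.16  1.25 -0.    1.46]
delta units [ 0.5088 -0.372  -0.0067]
```

View pics/s5.png

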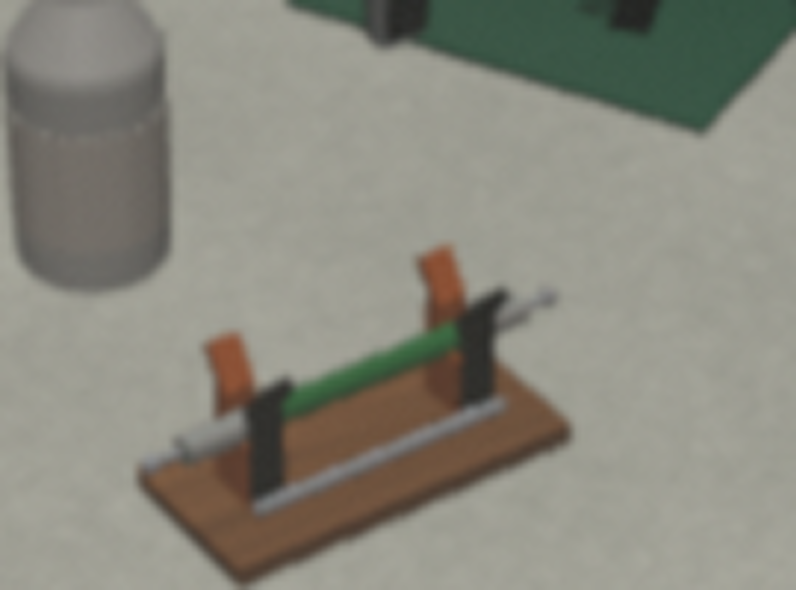

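The tool lies in both forks behind the closed jaws, tips at crop (148,466) and (546,298). I'm checking its height and centring, and moving to the bar.

>>> apply_moves:
  twist:
    - [0,0,0]
    - [0,0,0]
    - [0,0,0]
    - [0,0,0]
    - [0,0,0]
    - [0,0,0]
    - [0,0,0]
    - [0,0,0]
    - [0,0,0]
    - [0,0,0]
    - [0,0,0]
    - [0,0,0]
  translation:
    - [0.0424,-0.031,0]
    - [0.0424,-0.031,0]
    - [0.0424,-0.031,0]
    - [0.0424,-0.031,0]
    - [0.0424,-0.031,0]
    - [0.0424,-0.031,0]
    - [0.0424,-0.031,0]
    - [0.0424,-0.031,0]
    - [0.0424,-0.031,0]
    - [0.0424,-0.031,0]
    - [0.0424,-0.031,0]
    - [0.0424,-0.031,0]
  jaw: [0,0,0,0,0,0,0,0,0,0,0,0]

```text
clock: 12.28
tool_pos: [0.4416, 0.2435, 0.202]
tool_rot: [-0.0, 0.815, 0.579, -0.001]
contact_force: [0.7, 0.7, 0.5]
finger_gap: 0.501
grasp_force: 0.0
```

>>> apply_moves:
  twist:
    - [0,0,-0.0143]
    - [0,0,-0.0143]
    - [0,0,0]
    - [0,0,0]
    - [0,0,0]
  translation:
    - [0,0,0]
    - [0,0,0]
    - [0,0,0]
    - [0,0,0]
    - [0,0,0]
  jaw: [0,0,0,0,0]

```text
clock: 12.7
tool_pos: [0.443, 0.2416, 0.2025]
tool_rot: [-0.0, 0.761, 0.649, -0.001]
contact_force: [0.5, 0.2, -0.5]
finger_gap: 0.499
grasp_force: 0.0
```

```bash
python3 - <<'E'
from h import *
s=cam("side");t=cam("top")
S=lambda x,y:(np.array([x,y])+.5)/5.9+[290,190]-.5
Rz=R.from_euler("z",-19.3,degrees=True).as_matrix()
a,b=on(s,S(148,466),.046),on(s,S(546,298),.046)
print("tool",Rz.T@((a+b)/2-[.58,-.21,0]),np.linalg.norm(a-b),np.degrees(np.arctan2(*(a-b)[1::-1]))-90)
hsv=cv2.cvtColor(t["image"],cv2.COLOR_RGB2HSV);m=cv2.inRange(hsv,(45,90,40),(80,255,255));m[:,400:]=0
k=max(cv2.findContours(m,0,2)[0],key=cv2.contourArea);r=cv2.minAreaRect(k);print(r,Rz.T@(on(t,r[0],.046)-[.58,-.21,0]))
delta([.4456,.241,.065])
E
```

```text
tool [0.00122989 0.0005364  0.046     ] 0.188685931778824 -19.338444175085087
((326.6024475097656, 241.72195434570312), (36.990474700927734, 3.8027586936950684), 20.2248592376709) [0.00043565 0.00222991 0.046     ]
pos [0.4433 0.2415 0.2028] yaw y -9.1 x 80.9 tilt [-5.e-04 -3.e-04 -1.e+00] F [-0.5 -0.6  0.1] gap 0.501 grip 0.0 t 12.8 q [ 0.37  0.25 -0.18  1.15 -0.    2.1 ]
delta units [-0.0002  0.0032  0.1837]
```

The tool is home and centred to about 2 mm. Now grip the bar.

>>> apply_moves:
  twist:
    - [0,0,0]
    - [0,0,0]
    - [0,0,0]
    - [0,0,0]
    - [0,0,0]
    - [0,0,0]
    - [0,0,0]
    - [0,0,0]
  translation:
    - [0,0.003,0.03]
    - [0,0,0.03]
    - [0,0,0.03]
    - [0,0,0.03]
    - [0,0,0.03]
    - [0,0,0.02]
    - [0,0,0.0136]
    - [0,0,0]
  jaw: [0,0,0,0,0,0,0,0]

```text
clock: 13.47
tool_pos: [0.4437, 0.2404, 0.063]
tool_rot: [-0.001, 0.761, 0.649, -0.002]
contact_force: [-0.4, -1.0, 1.0]
finger_gap: 0.499
grasp_force: 0.0
```

>>> apply_moves:
  twist:
    - [0,0,0]
    - [0,0,0]
    - [0,0,0]
    - [0,0,0]
    - [0,0,0]
    - [0,0,0]
    - [0,0,0]
    - [0,0,0]
    - [0,0,0]
    - [0,0,0]
  translation:
    - [0,0,0]
    - [0,0,0]
    - [0,0,0]
    - [0,0,0]
    - [0,0,0]
    - [0,0,0]
    - [0,0,0]
    - [0,0,0]
    - [0,0,0]
    - [0,0,0]
  jaw: [-1,-1,-1,-1,-1,-1,-1,-1,-1,-1]

```text
clock: 14.3
tool_pos: [0.4485, 0.2416, 0.0669]
tool_rot: [0.002, 0.761, 0.649, 0.002]
contact_force: [4.7, -1.9, -1.5]
finger_gap: 0.09
grasp_force: 58.5
```

>>> apply_moves:
  twist:
    - [0,0,0]
    - [0,0,0]
    - [0,0,0]
    - [0,0,0]
    - [0,0,0]
  translation:
    - [0,0,-0.0027]
    - [0,0,-0.0027]
    - [0,0,0]
    - [0,0,0]
    - [0,0,0]
  jaw: [-1,-1,-1,-1,-1]

```text
clock: 14.72
tool_pos: [0.4486, 0.2416, 0.071]
tool_rot: [0.002, 0.761, 0.649, 0.002]
contact_force: [4.8, -2.4, -2.5]
finger_gap: 0.088
grasp_force: 58.5
```

>>> apply_moves:
  twist:
    - [0,0,0]
    - [0,0,0]
    - [0,0,0]
    - [0,0,0]
    - [0,0,0]
  translation:
    - [0,0,-0.0027]
    - [0,0,-0.0027]
    - [0,0,0]
    - [0,0,0]
    - [0,0,0]
  jaw: [-1,-1,-1,-1,-1]

```text
clock: 15.13
tool_pos: [0.4488, 0.2416, 0.0751]
tool_rot: [0.002, 0.761, 0.649, 0.002]
contact_force: [4.3, -2.2, -2.4]
finger_gap: 0.088
grasp_force: 58.6
```

>>> apply_moves:
  twist:
    - [0,0,0]
    - [0,0,0]
    - [0,0,0]
    - [0,0,0]
    - [0,0,0]
  translation:
    - [0,0,-0.0027]
    - [0,0,-0.0027]
    - [0,0,0]
    - [0,0,0]
    - [0,0,0]
  jaw: [-1,-1,-1,-1,-1]

```text
clock: 15.55
tool_pos: [0.449, 0.2415, 0.0791]
tool_rot: [0.003, 0.761, 0.649, 0.002]
contact_force: [6.0, -3.0, -2.3]
finger_gap: 0.089
grasp_force: 58.6
```

After 12 mm of lift the pull is still only about 2.4 N, well past the 6 mm stop. No catch holds the lid, so the red slide stays untouched. Opening along the hinge arc.

>>> apply_moves:
  twist:
    - [0,0,0]
    - [0,0,0]
    - [0,0,0]
    - [0,0,0]
    - [0,0,0]
    - [0,0,0]
    - [0,0,0]
  translation:
    - [0,0.004,-0.0191]
    - [0,0.005,-0.0192]
    - [0,0.0046,-0.0186]
    - [0,0.0058,-0.0183]
    - [0,0.007,-0.0179]
    - [0,0,0]
    - [0,0,0]
  jaw: [-1,-1,-1,-1,-1,-1,-1]

```text
clock: 16.13
tool_pos: [0.4649, 0.2389, 0.1477]
tool_rot: [-0.0, 0.76, 0.65, 0.0]
contact_force: [-0.5, 1.2, -1.8]
finger_gap: 0.084
grasp_force: 58.8
```

>>> apply_moves:
  twist:
    - [0,0,0]
    - [0,0,0]
    - [0,0,0]
    - [0,0,0]
    - [0,0,0]
    - [0,0,0]
    - [0,0,0]
    - [0,0,0]
    - [0,0,0]
  translation:
    - [0,0.0083,-0.0176]
    - [0,0.0093,-0.0168]
    - [0,0.0105,-0.0161]
    - [0,0.0114,-0.0155]
    - [0,0.0125,-0.0148]
    - [0,0.0135,-0.0139]
    - [0,0,0]
    - [0,0,0]
    - [0,0,0]
  jaw: [-1,-1,-1,-1,-1,-1,-1,-1,-1]

```text
clock: 16.88
tool_pos: [0.5098, 0.2317, 0.2181]
tool_rot: [-0.003, 0.76, 0.65, -0.002]
contact_force: [-10.9, 0.6, 7.4]
finger_gap: 0.085
grasp_force: 59.2
```

```bash
python3 - <<'E'
from h import *
delta([.514,.231,.21])
s=cam("side");crop(s,100,180,300,225,2.6,"pics/s6.png")
E
```

```text
pos [0.5098 0.2317 0.2181] yaw y -8.92 x 81.08 tilt [-0.0066  0.0016 -1.    ] F [-10.9   0.6   7.4] gap 0.085 grip 59.237905740737915 t 16.88 q [0.31 0.35 0.01 1.24 0.   2.04]
delta units [-0.      0.0058  0.0108]
```

View pics/s6.png

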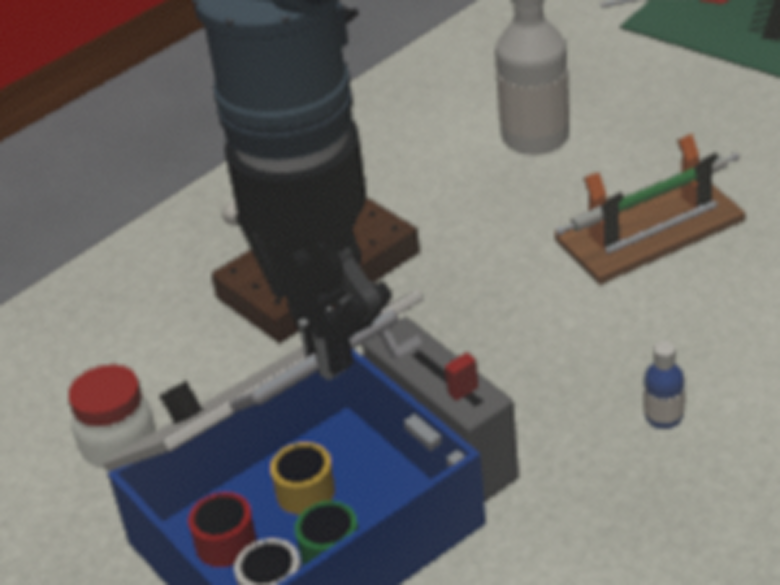

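The lid is open and edge-on to the side camera at crop (230,400), bar in the gripper at (330,340). The tool is still in the clip, and the bottles, jar and block are undisturbed. Bar height gives about 44.5°. I'll relax the small radial preload.

>>> apply_moves:
  twist:
    - [0,0,0]
    - [0,0,0]
    - [0,0,0]
    - [0,0,0]
    - [0,0,0]
    - [0,0,0]
  translation:
    - [0,-0.003,-0.001]
    - [0,0,0]
    - [0,0,0]
    - [0,0,0]
    - [0,0,0]
    - [0,0,0]
  jaw: [-1,-1,-1,-1,-1,-1]

```text
clock: 17.43
tool_pos: [0.5104, 0.2316, 0.2189]
tool_rot: [-0.001, 0.76, 0.65, -0.001]
contact_force: [-5.6, 1.3, 2.5]
finger_gap: 0.087
grasp_force: 59.3
```

```bash
python3 - <<'E'
from h import *
delta([.514,.231,.21])
t=cam("top")
cv2.imwrite("pics/t7.png",t["image"][:,:400,::-1])
E
```

```text
pos [0.5104 0.2316 0.2189] yaw y -8.95 x 81.05 tilt [-1.8e-03  4.0e-04 -1.0e+00] F [-5.6  1.3  2.5] gap 0.087 grip 59.325846433639526 t 17.43 q [0.31 0.35 0.01 1.23 0.   2.04]
delta units [-0.      0.0048  0.0119]
```

View pics/t7.png

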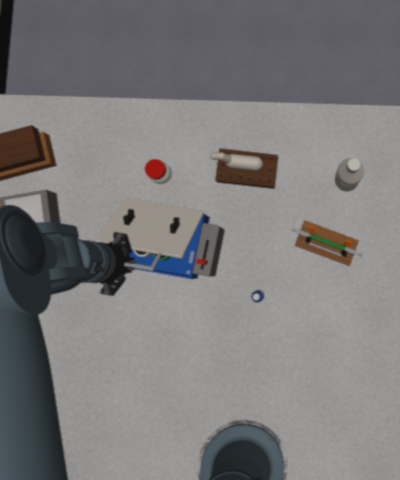

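The top view shows the lid half open at (155,225) and held, and the tool in the clip at (327,242). The jar, horse, solvent and glue are where they were. Handing in.

```bash
python3 -c "
from h import *
print(ctrl.job_done())"
```

```text
the job is handed in; nothing more can be done
None
```

The job is handed in: the green tool is home in the nearest clip, the tug lifted the lid 12 mm at about 2.4 N so no catch held it and I left the red slide alone, and the arm is holding the lid by its bar at about 45° with nothing else disturbed.

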